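# Put the ratchet's flat battery on charge

### The arm

A 7-joint arm with a two-finger parallel gripper is mounted at the origin on the work surface. World frame = base frame: x ahead of the robot, y to its left, z up, the work surface at z = 0. Lengths are in m, angles in rad, forces in N, time in s.
With the tool pointing down it reaches from about 0.425 to 0.925 m from the base axis. Payload 6.8 kg.
Tool frame: the origin (TCP) lies on the mounting face of the last link; the fingertips stand 173 mm ahead of it and the grasp point (between the pads) lies 155 mm ahead of it; z points along the fingers, y is the line along which they close (so a half turn about z gives the same grasp; the last joint's range is limited). The gripper opens to 85 mm and grips with 20 to 120 N. Pads are 22 mm wide; open, the fingers measure 114 mm over their backs; the gripper's body (76 mm by 85 mm) begins 54 mm behind the grasp point. The pads swing forward as they close: fully open they stand 13 mm farther back than shut.
Start: joints at [1.034, 0.477, 0.022, 1.555, -0.011, 1.109, -0.083], TCP at [0.281, -0.614, 0.405] pointing down, gripper open.
Joint ranges: [-2.96, 2.96], [-0.34, 2.1], [-1.41, 1.46], [0.24, 2.44], [-1.37, 4.51], [0.17, 1.92], [-2.96, 2.96]. Speed limits (rad/s): [2.39, 2.39, 3.14, 3.14, 3.14, 3.14, 3.14].

### API

Orientations are given as a unit quaternion [w, x, y, z].
In Python, from station import bot gives the robot as it stands. The module is installed in compiled form; this text tells all that it offers.
- The arm moves only by the shell command python3 -m pendant 'ROWS' [FORCE]. ROWS is JSON, a list of rows, each a list of 5 numbers: the finger opening in m, from 0 to 0.0854, then the shift along the tool's x, y, z in m, then the turn about the tool's z in degrees. In form: [[jaw, x, y, z, yaw], ...]. A call has 1 to 12 rows; each row shifts and turns the commanded pose from where the row before left it, along the tool's axes as they then stand; what a row does not reach is not made up. A row lasts 1/12 s, in which the tool goes at most 41.7 mm and 7.16 degrees, less where a joint would pass 70% of its speed; a pose out of reach is approached as far as the arm can. A call with a gripper value outside its range is refused whole. The fingers move at their own pace and stop on an object; FORCE is the grip in N (left out, the last holds). Time passes only in rows, so rows that do not move let the fingers close. It gives the time, the measured TCP pose, the force, the opening and the grip force at its end, in the units of the state.
- bot.get_obs(): the state, without advancing time (a new reading comes with each control period).
- bot.read_camera(name): name is "scene" or "top"; returns (picture, depth): 400x640x3 uint8, blue, green, red; 400x640 float32, m along the optical axis (not along the pixel's ray), 0 where there is no reading.
- bot.camera_model(name): a dict with "intrinsics" (3x3 intrinsics, pixels), "dist_coeffs" ([k1, k2, p1, p2, k3] as OpenCV has them; the pictures are not rectified), "R" (3x3) and "t" (3): a world point X has camera coordinates R X + t. Camera axes: x right, y down, z forward; pixel columns grow to the right and rows downward; lengths in m; the calibration is good to about 2 mm. A picture is of the moment at which its call begins. camera_model takes no time and is no camera call.
- bot.hand_in(): hands the job in; it is judged then, once.
Trained networks look in the newest picture that a camera, given by its name, has taken for a name from the list of things; names that differ only in an ending like _2 or _b are one class to them, and where a whole thing is asked for, a point or a joint stands for the part that bears it (a point fixed in the world has none). Each returns a list of dicts, best first, with "score" (0 to 1); they miss things now and then, are a little off and sometimes report something else, mostly with a low value. They report only what shows in the picture. A call takes as long as a camera call. They do not tell look-alikes from the thing itself.
- bot.boxes_of(name, camera): "at" ([column, row] in pixels, amid what is visible of it).
- bot.trace(name, camera): "mask" (400x640 bool, what is visible of it) and "at" ([column, row] in pixels, amid what is visible of it).
- bot.pinpoint(name, camera): "at" ([column, row] in pixels: a listed point, or the origin of a listed thing).
The state is a dict: "t": time; "q": joint angles; "joint_vel": joint speeds; "joint_torque": joint torques, N m; "eef_pos": TCP position; "tool_rot": TCP orientation; "contact_force": force on the tool from outside, world axes, zero at the start; "torque": the same for the moment, N m; "gripper_width": opening from 0.0 (shut) to 1.0 (fully open); "grasp_force": force on a finger pad.
Only numpy, scipy, OpenCV 4.12 (cv2) and the standard library are available. Lean on these libraries where they do the work, as an engineer would, in place of code of your own. Each camera call takes 0.05 s, during which the arm holds its last target. There are 200 camera calls.

### The job

The cordless ratchet's battery is flat. Squeeze in both release buttons on the sides of the pack and, keeping them held in, draw the pack straight out of the leaning handle; then lower it, still held, stem first into the charger's pocket until it sits upright and fully home, and let go. Leave the oil can, bottle, dish and tyre lever where they are.

Things in the scene. Friction and masses are not known exactly. Their poses are not given: they have to be found in the camera images.
- ratchet_mouth (a point): Centre of the open battery end of a black cordless ratchet, a slim straight tool 225 mm long, clipped immovably on a small wooden easel rack (base 235 x 100 mm). This end is uppermost, about 209 mm above the shelf; the handle leans 35 degrees from vertical, this end towards the robot. z points out along the handle, the way the pack pulls off; y is level. Handle end: 48 (x) by 36.5 mm (y).
- pack_grip (a point): Battery pack, 0.2 kg: block 56 (x) by 44 (y) by 44 mm (z) with a centred black stem 40 (x) by 26 (y) by 42 mm long, tapered at the foot, on its flat shoulder (the -z face). The point is on its axis, between its two buttons, 25 mm above the shoulder, 19 mm below the block's outer end. At the start it is clipped in the ratchet: shoulder on the mouth, stem inside, same axes as the mouth.
- button_left (a joint): Travel of the spring button on the pack's +y face: 0 out, 0.005 m fully in; 3.6 N starts it, 8 N holds it in, it springs back. A ribbed black pad 22 (x) by 16 mm (z), level with pack_grip. Over both buttons: 56 mm out, 46 mm in. Each works a catch 4.5 mm proud of the stem, 12 mm below the shoulder. With both held in, the pack draws out freely; with either out, it is locked.
- button_right (a joint): The same for the like button on the pack's -y face.
- charger_mouth (a point): Centre of the pocket's mouth in the flat top of the charger, a grey box 120 (x) by 92 (y) by 60 mm high, screwed to the shelf. z up. Pocket: 44 mm deep, 45 (x) by 31 mm (y), bevelled, with a 20 mm wide groove in each y side for the catches. It takes the stem with 2.5 mm to spare all round, pack x along pocket x, either way round. Home: the shoulder rests on the charger's top.
- oil_can_mid (a point): Bystander: small steel pump oil can, 72 mm across, body 92 mm high, with a thumb lever and a thin spout to 165 mm height; point on its axis 45 mm up.
- blue_bottle_mid (a point): Bystander: blue plastic bottle with a white twist cap, 66 mm across, 185 mm high; point on its axis 90 mm up.
- dish_mid (a point): Bystander: white ceramic dish, 90 mm across, 26 mm high; point on its axis 13 mm up.
- tyre_lever_mid (a point): Bystander: flat steel tyre lever, about 125 mm long (x), 14 mm wide, 5 mm thick, lying on the shelf; point at its middle.
Things that resemble listed ones, but are neither listed nor needed, are in the scene too. Of the things that look like the part that bears pack_grip, the middle-sized one is meant.

How it is judged:
By the outcome, as a careful person would: the job done as asked, in the order asked, and still so for the second after the job is handed in, with the robot touching nothing.
It also fails if it takes over 45 s, if anything falls off the work surface, if the arm or the gripper's body presses on something with over 40 N, if the wrist force passes 120 N, or if a joint passes its speed limit or range.

## Working session

There is one attempt and no reset: what is moved stays moved. The work goes in short steps, Python scripts to look and compute and a shell command to move; the robot and the scene stay as the last step left them, time stands still between calls to the robot, and variables do not carry over. Pictures are saved under pics/ and viewed, at most 10 in all, crops included, and the job is handed in when it is done.

```bash
mkdir -p pics; cat > h.py <<'E'
import numpy as np, cv2
from station import bot
from scipy.spatial.transform import Rotation as Ro
def cam(n):
    m=bot.camera_model(n); return np.array(m["intrinsics"]),np.array(m["dist_coeffs"]),np.array(m["R"]),np.array(m["t"])
def back(n,px,d):
    K,D,R,t=cam(n); px=np.array(px,float).reshape(-1,1,2)
    u=cv2.undistortPoints(px,K,D).reshape(-1,2); d=np.array(d).reshape(-1,1)
    return (np.hstack([u*d,d])-t)@R
def proj(n,X):
    K,D,R,t=cam(n); return cv2.projectPoints(np.array(X,float).reshape(-1,1,3),cv2.Rodrigues(R)[0],t,K,D)[0].reshape(-1,2)
def cloud(n,depth):
    v,u=np.mgrid[:400,:640]; P=back(n,np.stack([u,v],-1).reshape(-1,2),depth.reshape(-1)).reshape(400,640,3)
    P[depth<=0]=np.nan; return P
E
python3 - <<'E'
from h import *
np.set_printoptions(precision=3,suppress=True)
ims=[]
for c in("scene","top"):
    im,d=bot.read_camera(c); np.savez(f"{c}0.npz",im=im,d=d); P=cloud(c,d)
    cv2.imwrite(f"pics/{c}0.png",im)
    print(c,"cam at",-cam(c)[2].T@cam(c)[3])
    for n in("ratchet_mouth","pack_grip","button_left","charger_mouth","oil_can_mid","blue_bottle_mid","dish_mid","tyre_lever_mid"):
        for r in bot.pinpoint(n,c)[:4]:
            u,v=np.round(r["at"]).astype(int)
            print(n,round(r["score"],2),u,v,P[min(max(v,0),399),min(max(u,0),639)])
o=bot.get_obs();print(o)
E
```

```text
scene cam at [1.225 0.668 0.796]
ratchet_mouth 0.84 361 226 [0.616 0.247 0.233]
ratchet_mouth 0.7 467 279 [0.432 0.436 0.067]
pack_grip 0.95 432 326 [0.622 0.448 0.079]
pack_grip 0.86 375 254 [0.475 0.201 0.035]
pack_grip 0.63 363 215 [0.601 0.24  0.25 ]Traceback (most recent call last):
  File "<stdin>", line 9, in <module>
ValueError: it knows: blue_bottle_mid, charger_mouth, dish_mid, oil_can_mid, pack_grip, ratchet_mouth, tyre_lever_mid
```

```bash
python3 - <<'E'
from h import *
np.set_printoptions(precision=3,suppress=True)
for c in("scene","top"):
    im,d=bot.read_camera(c); np.savez(f"{c}0.npz",im=im,d=d); P=cloud(c,d)
    cv2.imwrite(f"pics/{c}0.png",im)
    print(c,"cam at",-cam(c)[2].T@cam(c)[3])
    for n in("ratchet_mouth","pack_grip","charger_mouth","oil_can_mid","blue_bottle_mid","dish_mid","tyre_lever_mid"):
        for r in bot.pinpoint(n,c)[:4]:
            u,v=np.round(r["at"]).astype(int)
            print(n,round(r["score"],2),u,v,P[min(max(v,0),399),min(max(u,0),639)])
o=bot.get_obs();print(o)
E
```

```text
scene cam at [1.225 0.668 0.796]
ratchet_mouth 0.86 359 225 [0.612 0.239 0.23 ]
pack_grip 0.88 430 327 [0.626 0.445 0.077]
pack_grip 0.81 363 217 [0.603 0.242 0.247]
pack_grip 0.5 377 249 [0.457 0.194 0.037]
charger_mouth 0.79 260 205 [ 0.522 -0.201  0.03 ]
oil_can_mid 0.94 467 277 [0.428 0.434 0.069]
dish_mid 0.84 303 239 [ 0.531 -0.009  0.006]
tyre_lever_mid 0.64 341 208 [ 0.332 -0.031  0.   ]
top cam at [0.3   0.012 1.227]
ratchet_mouth 0.59 216 166 [0.58  0.228 0.256]
pack_grip 0.89 165 179 [0.596 0.414 0.082]
pack_grip 0.87 216 167 [0.579 0.229 0.252]
pack_grip 0.61 243 224 [0.463 0.194 0.046]
charger_mouth 0.73 371 199 [ 0.533 -0.192  0.018]
oil_can_mid 0.8 163 242 [0.413 0.413 0.084]
oil_can_mid 0.4 474 205 [ 0.487 -0.458  0.133]
blue_bottle_mid 0.85 475 206 [ 0.482 -0.457  0.142]
dish_mid 0.69 309 201 [ 0.534 -0.002  0.006]
tyre_lever_mid 0.6 312 262 [ 0.348 -0.006  0.   ]
{'t': 0.95, 'q': array([ 1.034,  0.477,  0.022,  1.555, -0.011,  1.109, -0.083]), 'joint_vel': array([-0.001,  0.   , -0.   ,  0.001, -0.002, -0.   ,  0.   ]), 'joint_torque': array([ -0.001, -59.633,   1.606, -28.155,   0.012,   0.001,   0.   ]), 'eef_pos': array([ 0.281, -0.614,  0.405]), 'tool_rot': array([0.   , 0.977, 0.213, 0.   ]), 'contact_force': array([-0.383, -0.521,  0.332]), 'torque': array([ 0.03 , -0.003, -0.012]), 'grasp_force': 0.0, 'gripper_width': 1.001127743313601}
```

View pics/scene0.png

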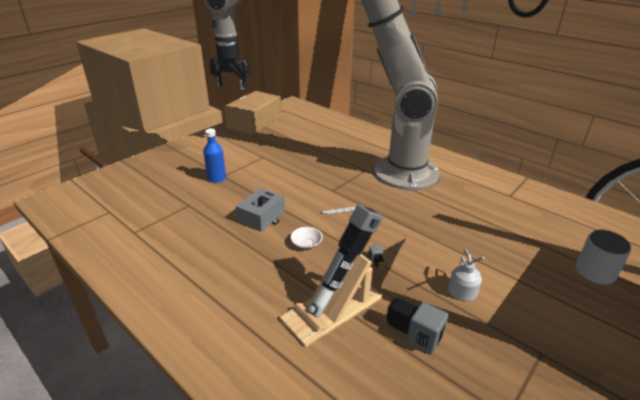

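View pics/top0.png

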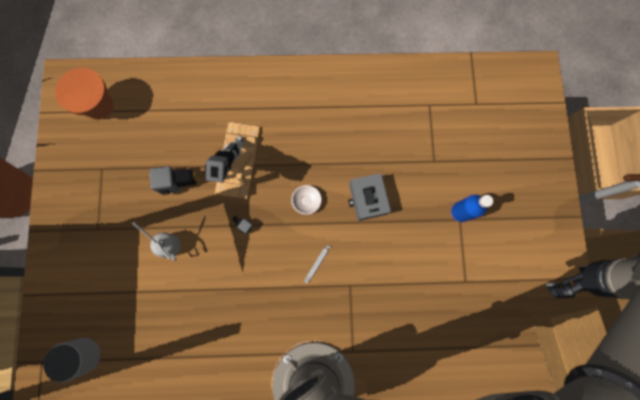

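The scene picture shows three things like the pack: a large one lying at (430,327), a small one at (377,249) and the middle-sized one clipped in the ratchet at (363,217), which is in the top view at (216,167). The third is the one I want. The charger is at (260,208) in the scene picture and (371,197) in the top view. Next I fit the known boxes to the depth data and check the choice in one crop.

```bash
cat > fit.py <<'E'
from h import *
from scipy.optimize import least_squares
np.set_printoptions(precision=4,suppress=True)
def sdf(p,h):
    q=np.abs(p)-h; return np.linalg.norm(np.maximum(q,0),axis=1)+np.minimum(q.max(1),0)
def gather(name,near,rad,zr):
    out=[]
    for c in("scene","top"):
        z=np.load(f"{c}0.npz"); P=cloud(c,z["d"])
        r=[x for x in bot.trace(name,c)] 
        m=np.zeros((400,640),bool)
        for x in r: m|=x["mask"]
        m&=(np.linalg.norm(P[...,:2]-near,axis=2)<rad)&(P[...,2]>zr[0])&(P[...,2]<zr[1])
        print(name,c,m.sum()); out.append(P[m])
    return out
s=np.sin(np.radians(35));c=np.cos(np.radians(35))
def packR(yaw): # z axis: up and toward heading yaw
    h=np.array([np.cos(yaw),np.sin(yaw),0]); z=s*h+[0,0,c]; y=np.array([-np.sin(yaw),np.cos(yaw),0]); return np.stack([np.cross(y,z),y,z],1)
E
python3 - <<'E'
from fit import *
for c in("scene","top"): bot.read_camera(c)
pk=gather("pack_grip",[.585,.232],.07,(.2,.3))
def rp(p,pts):
    R=packR(p[2]); m=np.array([p[0],p[1],.209]); 
    return sdf((pts-m)@R-[0,0,.022],np.array([.028,.022,.022]))
best={}
for lab,pts in(("scene",pk[0]),("top",pk[1]),("both",np.vstack(pk))):
    if len(pts)<20: continue
    f=min((least_squares(rp,[.6,.235,y],args=(pts,),loss="soft_l1",f_scale=.002) for y in np.radians([-170,170,150,-150,130])),key=lambda f:f.cost)
    R=packR(f.x[2]); m=np.array([*f.x[:2],.209]); print(lab,f.x,np.degrees(f.x[2]),"rms",np.median(abs(rp(f.x,pts))),"grip",m+R@[0,0,.025])
ch=gather("charger_mouth",[.53,-.195],.09,(.02,.075))
if len(ch[1])<20:
    ch=[]
    for cc in("scene","top"):
        z=np.load(f"{cc}0.npz");P=cloud(cc,z["d"]);m=(np.linalg.norm(P[...,:2]-[.53,-.195],axis=2)<.1)&(P[...,2]>.015)&(P[...,2]<.075);ch.append(P[m])
def rc(p,pts):
    R=Ro.from_euler("z",p[2]).as_matrix(); return sdf((pts-[p[0],p[1],.03])@R,np.array([.06,.046,.03]))
for lab,pts in(("scene",ch[0]),("top",ch[1]),("both",np.vstack(ch))):
    f=min((least_squares(rc,[.53,-.195,y],args=(pts,),loss="soft_l1",f_scale=.002) for y in np.radians([-20,0,20,90])),key=lambda f:f.cost)
    print(lab,f.x,np.degrees(f.x[2]),f.cost/len(pts)); 
    R=Ro.from_euler("z",f.x[2]).as_matrix(); L=(pts-[f.x[0],f.x[1],.03])@R
    print(" top z",np.median(L[L[:,2]>.02][:,2])+.03)
    k=(L[:,2]<.024)&(abs(L[:,0])<.05)&(abs(L[:,1])<.036); print(" pocket pts",k.sum(),L[k][:,:2].min(0),L[k][:,:2].max(0))
a=np.load("scene0.npz")["im"][160:300,290:450];b=np.load("top0.npz")["im"][120:240,150:290]
cv2.imwrite("pics/crop1.png",np.hstack([cv2.resize(a,(400,350),interpolation=2),cv2.resize(b,(400,350),interpolation=2)]))
E
```

```text
pack_grip scene 635
pack_grip top 0
scene [0.594  0.2319 2.9539] 169.2460348186907 rms 0.0008420946774863672 grip [0.5799 0.2346 0.2295]
both [0.594  0.2319 2.9539] 169.2460348186907 rms 0.0008420946774863672 grip [0.5799 0.2346 0.2295]
charger_mouth scene 1189
charger_mouth top 1216
scene [ 0.5368 -0.1831  0.1803] 10.329553169353941 3.0491049251875455e-06
 top z 0.060405653876980187
 pocket pts 83 [-0.0291 -0.0231] [0.0121 0.0117]
top [ 0.5355 -0.1835  0.1873] 10.73341683968008 3.2171996208963305e-06
 top z 0.060252739911719394
 pocket pts 62 [-0.0307 -0.0318] [0.0258 0.0156]
both [ 0.5366 -0.1832  0.1819] 10.421999386169704 3.1489395097400723e-06
 top z 0.06029046463708562
 pocket pts 145 [-0.0317 -0.0319] [0.0247 0.0156]
```

View pics/crop1.png

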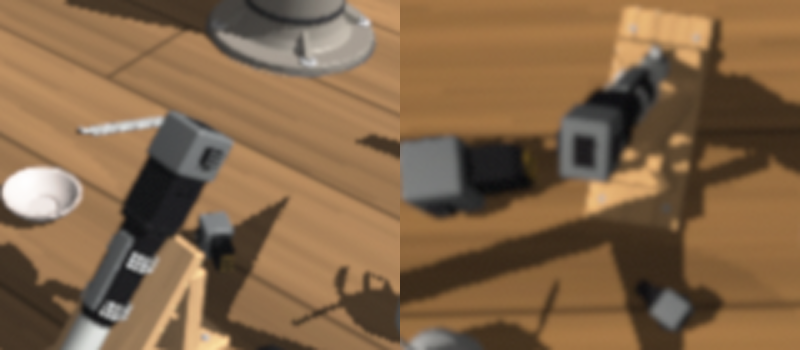

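The crop confirms that the middle-sized pack is clipped in the ratchet, with its dark button showing at (210,155) of the left half. The small one lies at (215,235), beyond the rack. I'll raise, turn and start across while refining from the top view.

```bash
python3 -m pendant '[[0.0854,0,0,-0.02,7.1],[0.0854,0,0,-0.02,7.1],[0.0854,0,0,-0.02,7.1],[0.0854,0,0,-0.02,7.1],[0.0854,0,0,-0.02,7.0],[0.0854,0.006,-0.037,0,0],[0.0854,0.006,-0.037,0,0],[0.0854,0.006,-0.037,0,0],[0.0854,0.006,-0.037,0,0],[0.0854,0.006,-0.037,0,0],[0.0854,0.006,-0.037,0,0],[0.0854,0.006,-0.037,0,0]]' 20
python3 - <<'E'
from fit import *
z=np.load("top0.npz");P=cloud("top",z["d"])
m=(np.linalg.norm(P[...,:2]-[.585,.232],axis=2)<.08)&(P[...,2]>.215)
pts=P[m];print(len(pts))
def rp(p,pts):
    R=packR(p[2]); mm=np.array([p[0],p[1],.209]); return sdf((pts-mm)@R-[0,0,.022],np.array([.028,.022,.022]))
f=least_squares(rp,[.594,.232,2.95],args=(pts,),loss="soft_l1",f_scale=.002)
print("pack top",f.x,np.degrees(f.x[2]),np.median(abs(rp(f.x,pts))),np.array([*f.x[:2],.209])+packR(f.x[2])@[0,0,.025])
# pocket: dark pixels on the charger top
for c in("top","scene"):
    z=np.load(c+"0.npz");im=cv2.cvtColor(z["im"],6).astype(float)
    cx=np.array([.5366,-.1832]);R=Ro.from_euler("z",.1819).as_matrix()[:2,:2]
    g=np.stack(np.meshgrid(np.arange(-.06,.0601,.001),np.arange(-.046,.0461,.001),indexing="ij"),-1)
    X=np.dstack([g@R.T+cx,np.full(g.shape[:2],.06)]); uv=proj(c,X).reshape(*g.shape).astype(np.float32)
    w=cv2.remap(z["im"],uv[...,0],uv[...,1],cv2.INTER_LINEAR)
    cv2.imwrite(f"w_{c}.png",cv2.resize(w,None,fx=4,fy=4))
a,b=cv2.imread("w_top.png"),cv2.imread("w_scene.png");cv2.imwrite("pics/pocket.png",np.hstack([a,b]))
for c in("top","scene"):
    for _ in range(2):
        bot.read_camera(c)
        for r in bot.pinpoint("charger_mouth",c)[:1]:
            K,D,Rc,t=cam(c);C=-Rc.T@t;d=back(c,r["at"],[1.])[0]-C;x=C+d*(.06-C[2])/d[2];print(c,r["score"],x,(x[:2]-cx)@R)
E
```

```text
t: 2.25
eef_pos: [0.3708, -0.3656, 0.505]
tool_rot: [0.0, 0.996, -0.094, 0.0]
contact_force: [0.8, 0.1, -0.6]
gripper_width: 0.999
grasp_force: 0.0
538
pack top [0.5934 0.2302 2.9626] 169.74612406602608 0.0010494660496794123 [0.5793 0.2328 0.2295]
top 0.72 [ 0.519  -0.1786  0.06  ] [-0.0165  0.0077]
top 0.91 [ 0.5268 -0.1784  0.06  ] [-0.0088  0.0065]
scene 0.86 [ 0.5479 -0.1751  0.06  ] [0.0126 0.0059]
scene 0.61 [ 0.5518 -0.1676  0.06  ] [0.0178 0.0125]
```

View pics/pocket.png

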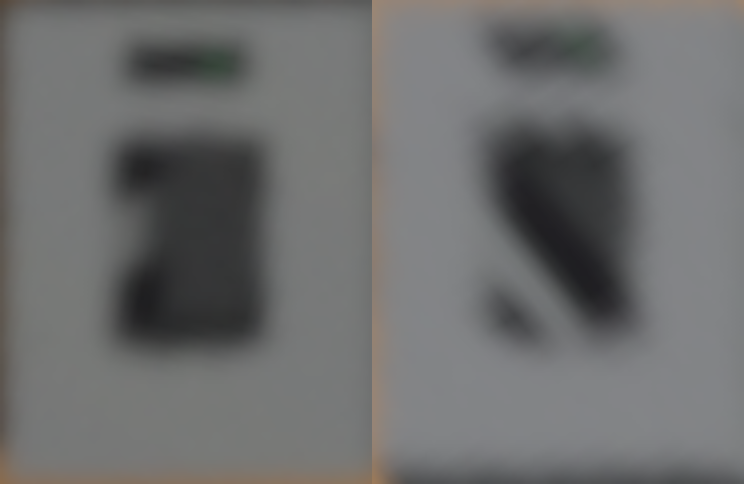

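The pocket rectified from both cameras lies within 2 mm of the charger's centre, at rows 135-345 and columns 118-265 of the left half. I take the pocket as (0.536, -0.182) with yaw 10.4°, and the pack grip as (0.5796, 0.2337, 0.2295).

```bash
python3 -m pendant '[[0.0854,0.0055,-0.037,0,0],[0.0854,0.0055,-0.037,0,0],[0.0854,0.0055,-0.037,0,0],[0.0854,0.0055,-0.037,0,0],[0.0854,0.0055,-0.037,0,0],[0.0854,0.0055,-0.037,0,0],[0.0854,0.0055,-0.037,0,0],[0.0854,0.0055,-0.037,0,0],[0.0854,0.0055,-0.037,0,0],[0.0854,0.0055,-0.037,0,0],[0.0854,0.0055,-0.037,0,0],[0.0854,0.0055,-0.037,0,0]]'
python3 -m pendant '[[0.0854,0.0055,-0.037,0,0],[0.0854,0.0055,-0.037,0,0],[0.0854,0.0055,-0.037,0,0],[0.0854,0.0055,-0.037,0,0],[0.0854,0.0055,-0.036,0,0],[0.0854,0,0,0.025,0],[0.0854,0,0,0.015,0],[0.0854,0,0,0,0],[0.0854,0,0,0,0]]'
python3 - <<'E'
from fit import *
o=bot.get_obs();R=Ro.from_quat(np.roll(o["tool_rot"],-1)).as_matrix();e=o["eef_pos"]
print(R.T@(np.array([.5796,.2337,.3805])-e), R)
im,d=bot.read_camera("scene");cv2.imwrite("pics/s1.png",cv2.resize(im[120:300,270:460],None,fx=3,fy=3,interpolation=2))
E
```

```text
t: 3.65
eef_pos: [0.5196, 0.0567, 0.5047]
tool_rot: [-0.0, 0.995, -0.096, 0.0]
contact_force: [1.2, -0.0, -0.2]
gripper_width: 1.0
grasp_force: 0.0
t: 4.4
eef_pos: [0.5811, 0.2306, 0.4637]
tool_rot: [0.001, 0.995, -0.095, -0.001]
contact_force: [0.9, 0.7, -0.2]
gripper_width: 1.004
grasp_force: 0.0
[-0.002  -0.0029  0.0832] [[ 0.9818 -0.1898 -0.0021]
 [-0.1898 -0.9818 -0.0012]
 [-0.0018  0.0015 -1.    ]]
```

View pics/s1.png

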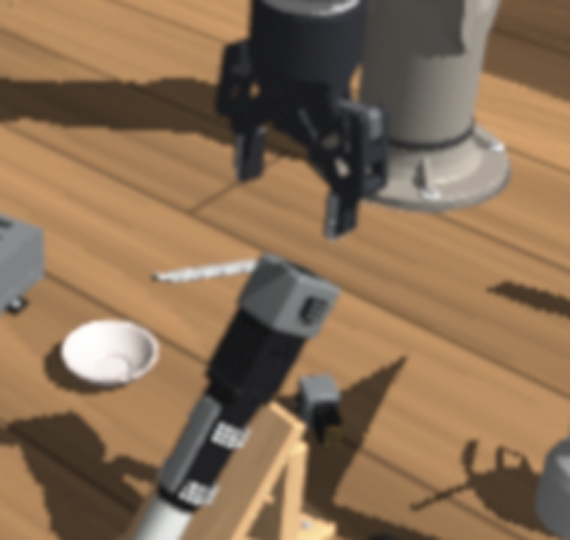

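The fingers straddle the pack, at (250,165) and (340,225) in the crop, with the pack's top at (300,275). I descend and squeeze.

```bash
python3 -m pendant '[[0.0854,-0.002,-0.003,0.02,0],[0.0854,0,0,0.02,0],[0.0854,0,0,0.02,0],[0.0854,0,0,0.015,0],[0.0854,0,0,0.008,0],[0.0854,0,0,0,0]]' 30
python3 -m pendant '[[0.03,0,0,0,0],[0.03,0,0,0,0],[0.03,0,0,0,0],[0.03,0,0,0,0],[0.03,0,0,0,0],[0.03,0,0,0,0],[0.03,0,0,0,0],[0.03,0,0,0,0],[0.03,0,0,0,0],[0.03,0,0,0,0]]' 30
```

```text
t: 4.95
eef_pos: [0.5793, 0.2343, 0.3811]
tool_rot: [0.0, 0.995, -0.095, -0.0]
contact_force: [-0.2, -0.4, 0.5]
gripper_width: 0.998
grasp_force: 0.0
t: 5.78
eef_pos: [0.5794, 0.235, 0.3842]
tool_rot: [-0.0, 0.996, -0.094, 0.001]
contact_force: [-2.3, -2.4, 8.9]
gripper_width: 0.524
grasp_force: 30.7
```

The opening is about 45 mm, so both buttons are in. I draw along the handle axis.

```bash
python3 -m pendant '[[0.03,-0.003,0,-0.0045,0],[0.03,-0.003,0,-0.0045,0],[0.03,0,0,0,0]]'
python3 -m pendant '[[0.03,-0.004,0,-0.0057,0],[0.03,-0.004,0,-0.0057,0],[0.03,-0.004,0,-0.0057,0],[0.03,0,0,0,0]]'
```

```text
t: 6.03
eef_pos: [0.5734, 0.2361, 0.3925]
tool_rot: [-0.0, 0.996, -0.095, 0.001]
contact_force: [1.7, -2.8, 3.9]
gripper_width: 0.521
grasp_force: 33.3
t: 6.37
eef_pos: [0.5614, 0.2385, 0.4093]
tool_rot: [-0.0, 0.996, -0.094, 0.001]
contact_force: [1.4, -2.0, 4.2]
gripper_width: 0.519
grasp_force: 33.2
```

```bash
python3 -m pendant '[[0.03,-0.0057,0,-0.0082,0],[0.03,-0.0057,0,-0.0082,0],[0.03,-0.0057,0,-0.0082,0],[0.03,-0.0057,0,-0.0082,0],[0.03,-0.0057,0,-0.0082,0],[0.03,0,0,0,0],[0.03,0,0,0,0]]'
python3 - <<'E'
from fit import *
im,d=bot.read_camera("scene");cv2.imwrite("pics/s2.png",cv2.resize(im[120:300,270:460],None,fx=3,fy=3,interpolation=2))
E
```

```text
t: 6.95
eef_pos: [0.533, 0.2443, 0.4495]
tool_rot: [-0.0, 0.996, -0.094, 0.001]
contact_force: [0.2, 0.6, -1.3]
gripper_width: 0.519
grasp_force: 32.1
```

View pics/s2.png

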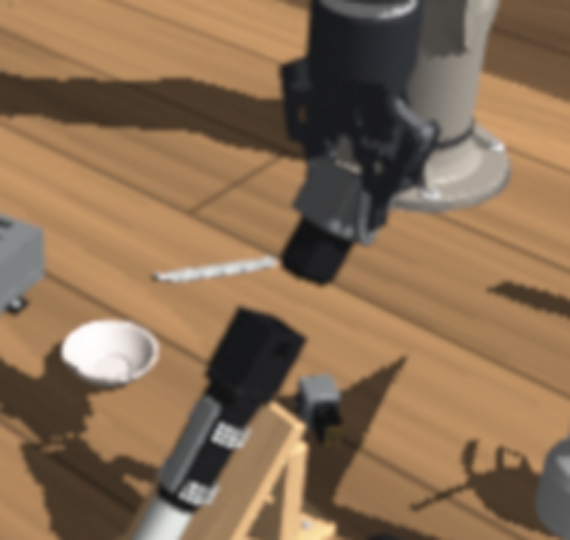

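The pack is out and held tilted at (335,200), with the stem at (315,250); the empty mouth is at (270,330). The tool stays vertical, so I plan to swing the pack upright in the fingers by pressing its stem lightly against the charger's near edge. First I carry it there and turn to the pocket's yaw.

```bash
python3 -m pendant '[[0.03,0,0,-0.007,-7.1],[0.03,0,0,-0.007,-7.1],[0.03,0,0,-0.006,-7.0],[0.03,-0.016,0.0323,0,0],[0.03,-0.016,0.0323,0,0],[0.03,-0.016,0.0323,0,0],[0.03,-0.016,0.0323,0,0],[0.03,-0.016,0.0323,0,0],[0.03,-0.016,0.0323,0,0],[0.03,-0.016,0.0323,0,0],[0.03,-0.016,0.0323,0,0],[0.03,-0.016,0.0323,0,0]]'
python3 -m pendant '[[0.03,-0.016,0.0323,0,0],[0.03,-0.016,0.0323,0,0],[0.03,-0.016,0.0323,0,0],[0.03,-0.016,0.0323,0,0],[0.03,0,0,0.03,0],[0.03,0,0,0.03,0],[0.03,0,0,0.03,0],[0.03,0,0,0,0],[0.03,0,0,0,0]]'
cat >> fit.py <<'E'
CH=np.array([.5364,-.1820]);CY=np.radians(10.4)
def loc():
    o=bot.get_obs();R=Ro.from_quat(np.roll(o["tool_rot"],-1)).as_matrix();e=o["eef_pos"]
    Rc=Ro.from_euler("z",CY).as_matrix(); print("local",Rc.T@(e-[*CH,.1545]),"yaw err deg",np.degrees(np.arctan2(R[1,0],R[0,0])-CY)); return R,e
def tilt(cs=("scene",)):
    # fit pack pose (offset along tool x,z and tilt) in the gripper
    R,e=loc(); x=R[:,0]; g=e+R[:,2]*.1545
    for c in cs:
        im,d=bot.read_camera(c);P=cloud(c,d);m=np.zeros((400,640),bool)
        for r in bot.trace("pack_grip",c): m|=r["mask"]
        m&=np.linalg.norm(P-g,axis=2)<.09
        pts=P[m]; L=(pts-g)@np.stack([x,-R[:,1],-R[:,2]],1)
        def res(p):
            a=p[2];B=np.array([[np.cos(a),0,-np.sin(a)],[0,1,0],[np.sin(a),0,np.cos(a)]])
            Q=(L-[p[0],p[3],p[1]])@B
            return np.minimum(sdf(Q-[0,0,-.003],np.array([.028,.022,.022])),sdf(Q-[0,0,-.046],np.array([.020,.013,.021])))
        f=min((least_squares(res,[0,0,a,0],loss="soft_l1",f_scale=.002) for a in np.radians([-5,10,25,40])),key=lambda f:f.cost)
        print(c,len(pts),"dx,dz",f.x[:2],"tilt",np.degrees(f.x[2]),"dy",f.x[3],"res",np.median(abs(res(f.x))))
    return
E
python3 - <<'E'
from fit import *
tilt(("scene","top"))
E
```

```text
t: 8.0
eef_pos: [0.4431, -0.0699, 0.4684]
tool_rot: [-0.0, 0.996, 0.09, -0.0]
contact_force: [1.2, -0.4, -1.4]
gripper_width: 0.527
grasp_force: 32.1
t: 8.75
eef_pos: [0.4039, -0.2066, 0.3778]
tool_rot: [-0.001, 0.996, 0.09, -0.002]
contact_force: [-0.5, -0.1, -1.6]
gripper_width: 0.52
grasp_force: 32.4
local [-0.1348 -0.0003  0.2233] yaw err deg -0.0390355197183057
scene 417 dx,dz [-0.0002  0.0011] tilt 36.124946808470185 dy -0.0007107074439757988 res 0.001184083618823422
top 120 dx,dz [0.0013 0.0017] tilt 35.42515309823311 dy -0.0021538518768786908 res 0.0007592724230574494
```

The fit puts the pack at 35-36° and centred in the fingers. I descend, then press the stem against the charger's edge with a light grip.

```bash
python3 -m pendant '[[0.03,0,0,0.03,0],[0.03,0,0,0.03,0],[0.03,0,0,0.03,0],[0.03,0,0,0.025,0],[0.03,0,0,0.016,0],[0.03,0,0,0,0],[0.03,0.008,0,0,0],[0.03,0.008,0,0,0],[0.03,0,0,0,0]]' 22
python3 -m pendant '[[0.03,0.005,0,0,0],[0.03,0.005,0,0,0],[0.03,0.005,0,0,0],[0.03,0,0,0,0]]'
python3 - <<'E'
from fit import *
tilt(("scene","top"))
E
```

```text
t: 9.7
eef_pos: [0.4233, -0.2036, 0.25]
tool_rot: [0.001, 0.996, 0.091, 0.003]
contact_force: [1.1, -0.1, -0.7]
gripper_width: 0.518
grasp_force: 32.3
t: 10.03
eef_pos: [0.4315, -0.2017, 0.2473]
tool_rot: [-0.001, 0.996, 0.089, -0.005]
contact_force: [-13.0, -2.7, 3.0]
gripper_width: 0.517
grasp_force: 35.4
local [-0.1068 -0.0005  0.0928] yaw err deg -0.1384420873869179
scene 309 dx,dz [0.0001 0.0002] tilt 32.87189436122543 dy -0.0011113571759476736 res 0.0010972616200856898
top 0 dx,dz [0. 0.] tilt -5.0 dy 0.0 res nan
  return _methods._mean(a, axis=axis, dtype=dtype,
  ret = ret.dtype.type(ret / rcount)
```

```bash
python3 -m pendant '[[0.03,0.003,0,0,0],[0.03,0.003,0,0,0],[0.03,0.003,0,0,0],[0.03,0.003,0,0,0],[0.03,0,0,0,0]]' 20
python3 - <<'E'
from fit import *
tilt()
E
```

```text
t: 10.65
eef_pos: [0.444, -0.1995, 0.2475]
tool_rot: [-0.0, 0.996, 0.09, -0.004]
contact_force: [-9.3, -2.3, 2.6]
gripper_width: 0.521
grasp_force: 34.3
local [-0.094  -0.0006  0.093 ] yaw err deg -0.1188248781756177
scene 300 dx,dz [-0.0025  0.0011] tilt 19.608187506337522 dy -0.0008128568596975193 res 0.0010325234585428795
```

It is pivoting as planned, now at 20°. I continue.

```bash
python3 -m pendant '[[0.03,0.003,0,0,0],[0.03,0.003,0,0,0],[0.03,0.003,0,0,0],[0.03,0.003,0,0,0],[0.03,0.003,0,0,0],[0.03,0,0,0,0]]' 20
python3 - <<'E'
from fit import *
tilt()
E
```

```text
t: 11.25
eef_pos: [0.4604, -0.1965, 0.2479]
tool_rot: [-0.0, 0.996, 0.09, -0.002]
contact_force: [-4.8, -1.2, 0.1]
gripper_width: 0.515
grasp_force: 31.9
local [-0.0774 -0.0005  0.0934] yaw err deg -0.06612785451029068
scene 274 dx,dz [-0.0052  0.0018] tilt 3.3727961094691605 dy -0.0009163331973457863 res 0.0009733426577354844
```

```bash
python3 -m pendant '[[0.03,0.0035,0,0,0],[0.03,0,0,0,0],[0.03,-0.01,0,0,0],[0.03,-0.01,0,-0.01,0],[0.03,0,0,-0.03,0],[0.03,0,0,-0.03,0],[0.03,0,0,-0.015,0],[0.03,0,0,0,0],[0.03,0,0,0,0]]' 30
python3 - <<'E'
from fit import *
tilt(("scene","top"))
im,d=bot.read_camera("scene");cv2.imwrite("pics/s3.png",cv2.resize(im[80:260,180:370],None,fx=3,fy=3,interpolation=2))
E
```

```text
t: 12.1
eef_pos: [0.4453, -0.1992, 0.3336]
tool_rot: [0.001, 0.996, 0.09, 0.002]
contact_force: [-0.3, 0.6, -2.2]
gripper_width: 0.52
grasp_force: 31.9
local [-0.0927 -0.0004  0.1791] yaw err deg -0.03329951543795534
scene 387 dx,dz [-0.0056  0.0021] tilt 1.706030208298449 dy -0.0008997870619907132 res 0.000966993712170152
top 0 dx,dz [0. 0.] tilt -5.0 dy 0.0 res nan
  return _methods._mean(a, axis=axis, dtype=dtype,
  ret = ret.dtype.type(ret / rcount)
```

View pics/s3.png

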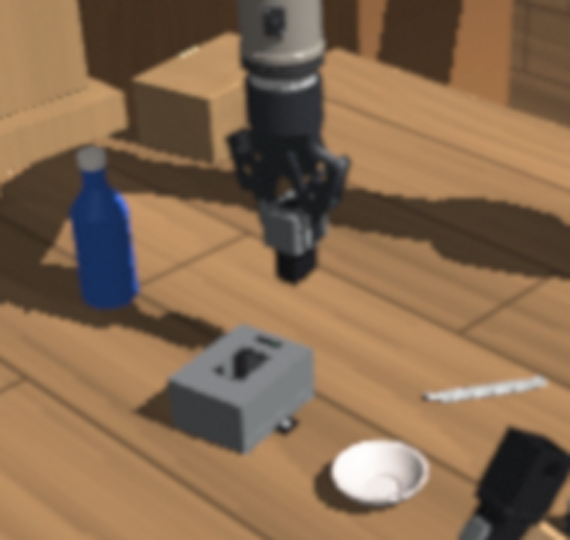

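The pack is now nearly upright (1.7°) in the fingers at (290,230), with the stem at (295,265); the charger's pocket is at (240,360). I move over the pocket.

```bash
python3 -m pendant '[[0.03,0.0243,-0.0012,0,0],[0.03,0.0243,0,0,0],[0.03,0.0243,0,0,0],[0.03,0.0243,0,0,0],[0.03,0,0,0.02,0],[0.03,0,0,0.02,0],[0.03,0,0,0.005,0],[0.03,0,0,0,0],[0.03,0,0,0,0]]' 30
python3 - <<'E'
from fit import *
tilt()
im,d=bot.read_camera("scene");cv2.imwrite("pics/s4.png",cv2.resize(im[140:240,210:310],None,fx=5,fy=5,interpolation=2))
E
```

```text
t: 13.1
eef_pos: [0.5404, -0.1806, 0.2876]
tool_rot: [-0.0, 0.996, 0.09, -0.001]
contact_force: [0.1, 0.2, -2.4]
gripper_width: 0.52
grasp_force: 31.9
local [0.0042 0.0007 0.1331] yaw err deg -0.0434672787503255
scene 398 dx,dz [-0.0056  0.0021] tilt 1.398044121499873 dy -0.0008814325768262465 res 0.0010416429171833923
```

View pics/s4.png

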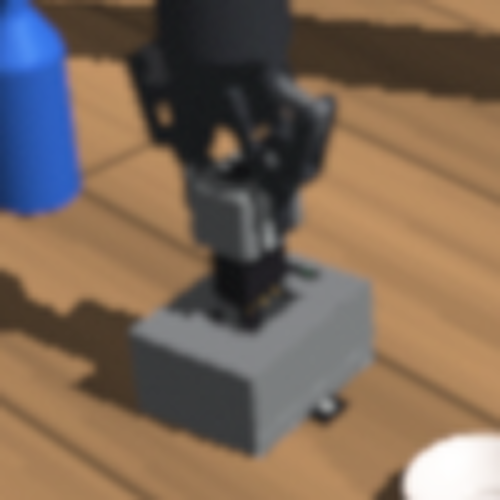

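The stem foot at (250,295) stands just over the pocket at (235,310). I lower it in stages and watch the force.

```bash
python3 -m pendant '[[0.03,0,0,0.006,0],[0.03,0,0,0.006,0],[0.03,0,0,0.006,0],[0.03,0,0,0,0]]'
python3 -m pendant '[[0.03,0,0,0.006,0],[0.03,0,0,0.006,0],[0.03,0,0,0,0]]'
python3 - <<'E'
from fit import *
tilt()
E
```

```text
t: 13.58
eef_pos: [0.5399, -0.1803, 0.2684]
tool_rot: [-0.0, 0.996, 0.09, -0.001]
contact_force: [-1.2, 0.3, -1.9]
gripper_width: 0.519
grasp_force: 31.9
t: 13.83
eef_pos: [0.5401, -0.1803, 0.2564]
tool_rot: [-0.0, 0.996, 0.09, -0.001]
contact_force: [-1.0, 0.1, -1.5]
gripper_width: 0.518
grasp_force: 31.9
local [0.0039 0.001  0.1019] yaw err deg -0.02791658475968865
scene 336 dx,dz [-0.0057  0.0019] tilt 1.5915565485670424 dy -0.000697111490327704 res 0.0010321696930956758
```

It is 23 mm in with no resistance; I lower the rest.

```bash
python3 -m pendant '[[0.03,0,0,0.005,0],[0.03,0,0,0.005,0],[0.03,0,0,0.005,0],[0.03,0,0,0.002,0],[0.03,0,0,0,0]]'
python3 -m pendant '[[0.03,0,0,0.002,0],[0.03,0,0,0.002,0],[0.03,0,0,0,0]]'
python3 - <<'E'
from fit import *
tilt()
E
```

```text
t: 14.35
eef_pos: [0.5403, -0.1804, 0.24]
tool_rot: [-0.0, 0.996, 0.09, -0.001]
contact_force: [-0.1, 0.2, -1.5]
gripper_width: 0.518
grasp_force: 31.9
t: 14.6
eef_pos: [0.541, -0.1803, 0.2384]
tool_rot: [0.0, 0.996, 0.09, 0.0]
contact_force: [-3.8, 1.9, 12.3]
gripper_width: 0.521
grasp_force: 35.7
local [0.0048 0.0008 0.0839] yaw err deg -0.0312909993385221
scene 219 dx,dz [-0.0058  0.0023] tilt 0.24260215744057695 dy -0.001723419453293109 res 0.0009813655304196922
```

The shoulder is on the top: tilt 0.2° and 12 N of upward reaction. I release and withdraw.

```bash
python3 -m pendant '[[0.03,0,0,0.001,0],[0.03,0,0,0,0],[0.0854,0,0,0,0],[0.0854,0,0,0,0],[0.0854,0,0,0,0],[0.0854,0,0,0,0],[0.0854,0,0,0,0],[0.0854,0,0,0,0],[0.0854,0,0,0,0]]'
python3 -m pendant '[[0.0854,-0.004,0,-0.01,0],[0.0854,0,0,-0.02,0],[0.0854,0,0,-0.035,0],[0.0854,0,0,-0.035,0],[0.0854,0,0,-0.035,0],[0.0854,-0.03,0,0,0],[0.0854,-0.03,0,0,0],[0.0854,-0.03,0,0,0],[0.0854,-0.03,0,0,0],[0.0854,0,0,0,0],[0.0854,0,0,0,0]]'
python3 - <<'E'
from fit import *
for c in("scene","top"):
    im,d=bot.read_camera(c);P=cloud(c,d)
    Rc=Ro.from_euler("z",CY).as_matrix();L=(P-[*CH,0])@Rc
    m=(abs(L[...,0])<.045)&(abs(L[...,1])<.04)&(L[...,2]>.09)&(L[...,2]<.15);Q=L[m]
    t=Q[Q[:,2]>np.percentile(Q[:,2],90)-.006]; A=np.c_[t[:,:2],np.ones(len(t))];k=np.linalg.lstsq(A,t[:,2],rcond=None)[0]
    print(c,len(t),"top z",np.median(t[:,2]),"(want .104) slopes deg",np.degrees(k[:2]),"centre",(t[:,:2].min(0)+t[:,:2].max(0))/2)
    if c=="scene": cv2.imwrite("pics/s5.png",cv2.resize(im[100:260,180:400],None,fx=3,fy=3,interpolation=2))
E
```

```text
t: 15.45
eef_pos: [0.5405, -0.1805, 0.2356]
tool_rot: [-0.0, 0.996, 0.09, -0.0]
contact_force: [0.1, -0.2, -0.4]
gripper_width: 1.002
grasp_force: 0.0
t: 16.37
eef_pos: [0.417, -0.2033, 0.3715]
tool_rot: [0.0, 0.996, 0.089, 0.0]
contact_force: [0.6, -0.7, 0.8]
gripper_width: 0.999
grasp_force: 0.0
scene 159 top z 0.1052459735524692 (want .104) slopes deg [-0.4084 -0.977 ] centre [0.002  0.0011]
top 278 top z 0.10470509274161735 (want .104) slopes deg [ 0.1715 -0.3723] centre [-0.002   0.0002]
```

View pics/s5.png

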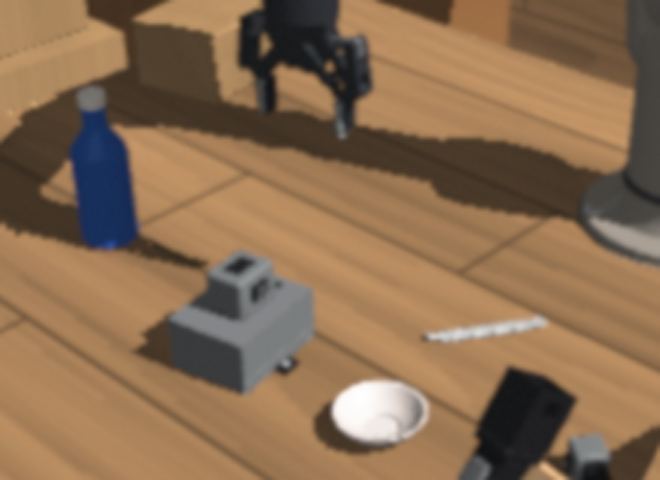

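The pack sits upright and flush on the charger at (240,285). Its top is 105 mm high against the 104 mm expected, the gripper is clear, and the bottle, dish and tyre lever have not moved.

```bash
python3 -c "
from station import bot
print(bot.hand_in())"
```

```text
the job is handed in; nothing more can be done
None
```

The battery pack was drawn from the ratchet with both buttons held in, seated upright and fully home in the charger, and let go; the job was handed in at about 16.5 s of the 45 s allowed.

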